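Put the groceries away on the pantry shelf board

ROBOT

A 7-joint arm with a two-finger parallel gripper is mounted at the origin on the work surface. World frame = base frame: x ahead of the robot, y to its left, z up, the work surface at z = 0. Lengths are in m, angles in rad, forces in N, time in s.
With the tool pointing down it reaches from about 0.425 to 0.95 m from the base axis. Payload 4.7 kg.
Tool frame: the origin (TCP) lies on the centre line of the jaws, within the pads' length; the fingertips stand robot.nose_length ahead of it and the grasp point (between the pads) lies 8 mm behind it (robot.nose_length is the distance from the TCP to the fingertips, in m); z points along the fingers, y is the line along which they close (so a half turn about z gives the same grasp; the last joint's range is limited). The gripper opens to 85 mm and grips with 20 to 120 N. Pads are 22 mm wide; open, the fingers measure 114 mm over their backs; the gripper's body (76 mm by 85 mm) begins 54 mm behind the grasp point. The pads swing forward as they close: fully open they stand 13 mm farther back than shut.
Start: joints at [1.303, 0.469, -0.049, 1.532, 0.024, 1.141, -0.082], TCP at [0.16, -0.656, 0.242] pointing down, gripper open.
Joint ranges: [-2.59, 2.59], [-0.33, 1.99], [-1.39, 1.29], [0.1, 2.45], [-1.04, 4.18], [0.21, 1.99], [-2.66, 2.66]. Speed limits (rad/s): [2.57, 2.57, 3.14, 3.14, 3.14, 3.14, 3.14].

INTERFACE

Orientations are given as [roll, pitch, yaw] about the fixed x, y, z axes, in that order (R = Rz(yaw) Ry(pitch) Rx(roll)).
In Python, from plant import robot gives the robot as it stands. Calls block until the motion is done:
- robot.goto(position, orientation): joint-space move of the TCP to a pose.
- robot.move_straight(position, vel=0.15, attitude=None, contact_N=None): straight line of the TCP; attitude=None keeps the orientation; vel is the mean speed in m/s. With contact_N (N) it stops when the force on the tool has changed by that much, and returns True; else False.
- robot.move_joints(angles): joint-space move.
- robot.grip(opening, strength=None): opening from 0.0 (shut) to 1.0 (fully open); strength is the grip in N (None keeps the last); returns when the fingers have stopped.
- robot.sleep(seconds).
- robot.inverse_kinematics(position, orientation): joint angles nearest the present ones, or None.
- robot.sense(): the state.
- robot.grab_frame(name): name is "side" or "top"; returns a dict with "image" (480x640x3 uint8, red, green, blue), "range_z" (480x640 float32, m along the optical axis (not along the pixel's ray), 0 where there is no reading), "fx", "fy", "cx", "cy" (pixels), "dist_coeffs" ([k1, k2, p1, p2, k3] as OpenCV has them; the pictures are not rectified), "R" (3x3) and "t" (3): a world point X has camera coordinates R X + t. Camera axes: x right, y down, z forward; pixel columns grow to the right and rows downward; lengths in m; the calibration is good to about 2 mm. A picture is of the moment at which its call begins.
A pose or a line that the arm cannot do raises robot.IKError and nothing moves.
- robot.close_job(): hands the job in; it is judged then, once.
The state is a dict: "t": time; "joint_pos": joint angles; "joint_velocities": joint speeds; "effort": joint torques, N m; "tcp_pos": TCP position; "tcp_rot": TCP orientation; "wrist_force": force on the tool from outside, world axes, zero at the start; "torque": the same for the moment, N m; "opening": opening from 0.0 (shut) to 1.0 (fully open); "gripper_force": force on a finger pad.
Only numpy, scipy, OpenCV 4.12 (cv2) and the standard library are available. Lean on these libraries where they do the work, as an engineer would, in place of code of your own. Each camera call takes 0.05 s, during which the arm holds its last target. There are 200 camera calls.

TASK

Put the four groceries from the flat dark steel plate away on the oak shelf board, all upright: the flat tin midway between the jar and the biscuit tin already standing there and in line with them, and the small jar centred on top of the flat tin. Stand the tall tin squarely in front of the big jar with a 25 mm gap between them, and the carton directly to the left of the tall tin, in line with it along the shelf with another 25 mm gap, its broad face squarely to the front. Front is the robot's side of the board (the rail is at the back), left is the robot's left; leave the big jar and the biscuit tin where they stand.

Things in the scene. Friction and masses are not known exactly. Their poses are not given: they have to be found in the camera images.
- shelf: Oak board fixed on the worktop, 250 (x) x 400 (y) mm, 18 mm thick; along its back (+x) edge a rail 8 mm thick stands 30 mm above the board's top. Origin: centre of its underside. x points to the back, away from the robot, y to the left along the board; turned up to 0.18 rad. It lies to the robot's left or right, the steel plate on the other side.
- jar: Big squat amber glass jar, brass lid, 72 mm diameter, 62 mm high, 0.5 kg, loose, on the board. Origin: centre of its underside; axes start parallel to the board's. Jar and biscuit tin stand 190 mm apart between centres, side by side along the board, either one on the left. Leave where it stands.
- biscuit_tin: Low rectangular grey-painted lidded tin, 62 (x) x 74 (y) mm, 49 mm high, 0.4 kg, loose, standing on the board square to it. Origin: centre of its underside. Leave where it stands.
- flat_tin: Flat food tin, steel with plain paper label, 62 mm diameter, 38 mm high, about 0.16 kg. Origin: centre of its underside; z up. Like the other three groceries it starts upright on the dark steel plate (270 x 270 mm, 6 mm thick, fixed), in any of four places in a square about 124 mm apart.
- small_jar: Small amber glass jar with a brass lid, 44 mm diameter, 56 mm high, about 0.11 kg. Origin: centre of its underside; z up. Starts upright on the steel plate.
- tall_tin: Tall food tin, steel with a plain paper label, 60 mm diameter, 100 mm high, about 0.28 kg. Origin: centre of its underside; z up. Starts upright on the steel plate.
- carton: Upright cardboard carton, 40 (x) x 60 (y) mm, 75 mm high, rigid, about 0.09 kg. Origin: centre of its underside; x is across its thin 40 mm, so its broad 60 mm faces look along x and -x (either may face the front). Starts upright on the steel plate.
There are look-alikes about, which are no part of the job. What is shaped like the carton but blue, green or pink is not meant.

How it is judged:
At the end, for the whole second after the job is handed in: Flat tin midway and in line within 14 mm; small jar on it within 12 mm; tall tin in front of the jar, gap and sideways within 15 mm; carton left of it, gap within 15 mm, in line within 20 mm, square within 0.2 rad; all on the board, upright within 0.1 rad, at rest (horizontal distance between flat_tin and jar below 0.109 m and horizontal distance between flat_tin and biscuit_tin below 0.109 m and x of flat_tin in the frame of jar between -0.015 and 0.015 m and horizontal distance between small_jar and flat_tin below 0.012 m and z of small_jar in the frame of flat_tin between 0.032 and 0.044 m and x of tall_tin in the frame of jar between -0.106 and -0.076 m and y of tall_tin in the frame of jar between -0.015 and 0.015 m and horizontal distance between carton and tall_tin between 0.07 and 0.101 m and y of carton in the frame of jar above 0.04 m and x of tall_tin in the frame of carton between -0.02 and 0.02 m and angle between the x axis of carton and the x axis of shelf, either way round below 0.2 rad and z of flat_tin in the frame of shelf between 0.012 and 0.024 m and z of tall_tin in the frame of shelf between 0.012 and 0.024 m and z of carton in the frame of shelf between 0.012 and 0.024 m and z of jar in the frame of shelf between 0.012 and 0.024 m and z of biscuit_tin in the frame of shelf between 0.012 and 0.024 m and angle between each of flat_tin, tall_tin, carton, small_jar's own z axis and vertical below 0.1 rad and linear speed of each of flat_tin, tall_tin, carton, small_jar below 0.02 m/s); the robot touches nothing.
It fails at once if jar moved more than 15 mm (distance of jar from where it was at the start of the episode above 0.015 m).
It fails at once if biscuit tin moved more than 15 mm (distance of biscuit_tin from where it was at the start of the episode above 0.015 m).
It also fails if it takes over 120 s, if anything falls off the work surface, if the arm or the gripper's body presses on something with over 40 N, if the wrist force passes 120 N, or if a joint passes its speed limit or range.

## Working session

There is one attempt and no reset: what is moved stays moved. The work goes in short steps, each a Python script; the robot and the scene stay as the last script left them, time stands still between calls to the robot, and variables do not carry over. Pictures are saved under pics/ and viewed, at most 14 in all, crops included, and the job is handed in when it is done.

```bash
ls && mkdir -p pics && python3 - <<'E'
from plant import robot
import cv2,numpy as np
print(robot.nose_length, robot.sense())
for n in("top","side"):
    f=robot.grab_frame(n); cv2.imwrite(f"pics/{n}0.png",f["image"][...,::-1]); np.savez(f"{n}0.npz",**f)
    print(n,f["fx"],f["cx"],f["cy"],f["dist_coeffs"],-np.array(f["R"]).T@f["t"])
E
```

```text
pics
0.011 {'t': 0.0, 'joint_pos': array([ 1.30307769,  0.46945282, -0.04860875,  1.5337049 ,  0.02415566,
        1.14097302, -0.08232104]), 'joint_velocities': array([-0.00030184,  0.0002277 ,  0.00047244,  0.00025939, -0.0017607 ,
       -0.00166434,  0.00040634]), 'effort': array([ 3.82259777e-04, -5.10318983e+01, -4.64387890e-02, -2.37715316e+01,
        1.06273068e-02,  7.49393221e-03,  3.65691024e-07]), 'tcp_pos': array([ 0.15954697, -0.65529635,  0.24124913]), 'tcp_rot': array([-3.13964548e+00,  1.15273093e-04,  2.38865139e-01]), 'wrist_force': array([ 0.53898864,  1.5934374 , -0.44853692]), 'torque': array([-0.0212242 , -0.01267803, -0.00869926]), 'gripper_force': 0.0, 'opening': 0.9976820064071034}
top 473.76628145764545 329.5605243843011 239.2870991077399 [-0.10277623  0.          0.          0.          0.        ] [ 0.36112087 -0.07944859  0.94288858]
side 468.782187843195 318.9944474666334 239.04341210436675 [-0.00889342  0.          0.          0.          0.        ] [-0.02976984  0.58889893  0.78495847]
```

View pics/top0.png

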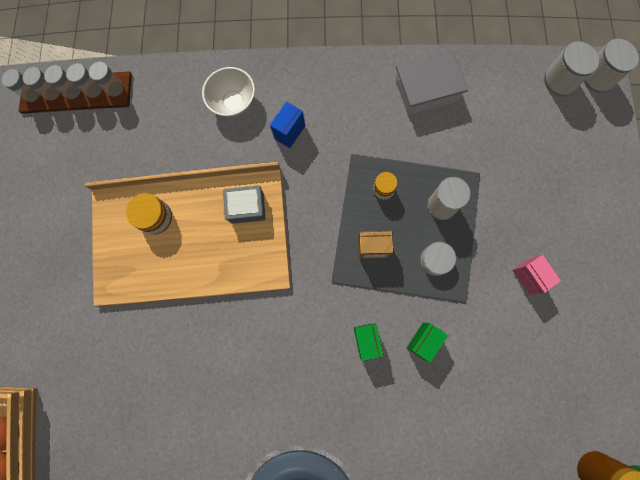

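View pics/side0.png

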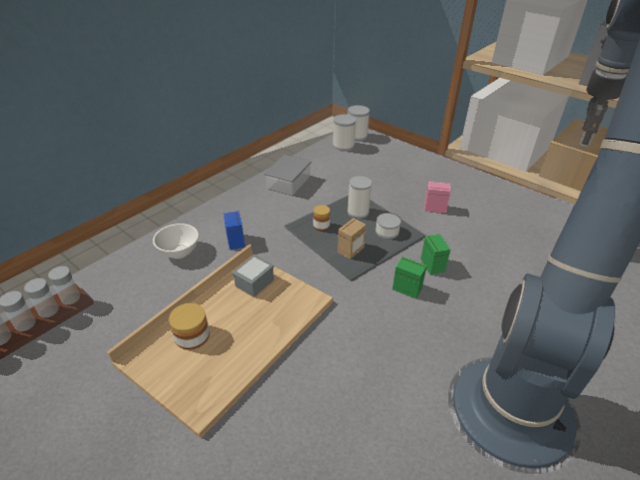

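The top view shows the shelf on the left, with the big jar at (148,213) and the biscuit tin at (244,203). On the plate are the small jar (386,184), tall tin (452,192), carton (377,243) and flat tin (438,258). The blue, green and pink cartons are decoys. The side view agrees. Next I'll measure the top faces from depth.

```bash
cat > vis.py <<'E'
import cv2,numpy as np
def cloud(f):
    K=np.array([[f["fx"],0,f["cx"]],[0,f["fy"],f["cy"]],[0,0,1.]])
    v,u=np.mgrid[:480,:640]
    n=cv2.undistortPoints(np.stack([u,v],-1).reshape(-1,1,2).astype(np.float64),K,np.array(f["dist_coeffs"])).reshape(480,640,2)
    z=np.array(f["range_z"],float); c=np.dstack([n*z[...,None],z])
    P=(c-np.array(f["t"]))@np.array(f["R"]); P[z<=0]=np.nan
    return P
def top(P,xy,h,r=.06,tol=.006):
    """points of a top face at height h around xy: circle + rectangle fits"""
    Q=P.reshape(-1,3); m=(np.hypot(Q[:,0]-xy[0],Q[:,1]-xy[1])<r)&(abs(Q[:,2]-h)<tol)
    Q=Q[m]; q=Q[:,:2].astype(np.float32)
    return dict(n=len(q),z=np.median(Q[:,2]),mean=q.mean(0),circ=cv2.minEnclosingCircle(q),rect=cv2.minAreaRect(q))
SZ=dict(jar=.062,biscuit=.049,flat=.038,small=.056,tall=.1,carton=.075)
E
python3 - <<'E'
from vis import *
np.set_printoptions(precision=4,suppress=True)
f=np.load("top0.npz");P=cloud(f)
px=dict(jar=(146,213),biscuit=(244,203),small=(386,182),tall=(455,190),carton=(377,238),flat=(437,256))
for n,(u,v) in px.items():
    p=np.nanmedian(P[v-2:v+3,u-2:u+3].reshape(-1,3),0)
    b=.018 if n in("jar","biscuit") else .006
    print(n,p,top(P,p[:2],SZ[n]+b))
# same objects from the side
S=cloud(np.load("side0.npz"))
for n,(u,v) in px.items():
    p=np.nanmedian(P[v-2:v+3,u-2:u+3].reshape(-1,3),0)
    b=.018 if n in("jar","biscuit") else .006
    try:print("S",n,top(S,p[:2],SZ[n]+b))
    except Exception as e:print(n,e)
Q=P[150:320,80:300].reshape(-1,3);Q=Q[abs(Q[:,2]-.018)<.005]
# largest cluster on the board
print("board",len(Q),cv2.minAreaRect(Q[:,:2].astype(np.float32)),np.median(Q[:,2]))
Q=P[150:200,80:300].reshape(-1,3);Q=Q[abs(Q[:,2]-.048)<.004];Q=Q[Q[:,0]>np.nanmedian(P[213,146,0])+.03]
print("rail",len(Q),cv2.fitLine(Q[:,:2].astype(np.float32),cv2.DIST_HUBER,0,.01,.01).ravel())
for n in("plate",):print(P[270,380],P[220,420],P[330,200])
E
```

```text
jar [0.5608 0.2817 0.079 ] {'n': 989, 'z': np.float64(0.07903984499433496), 'mean': array([0.565 , 0.2868], dtype=float32), 'circ': ((0.5662703514099121, 0.2881164848804474), 0.036475080996751785), 'rect': ((0.5652459263801575, 0.2883532643318176), (0.06807839870452881, 0.06913728266954422), 3.897984743118286)}
biscuit [0.5783 0.0949 0.066 ] {'n': 1173, 'z': np.float64(0.06559012044015573), 'mean': array([0.58  , 0.0979], dtype=float32), 'circ': ((0.5805339217185974, 0.09840714186429977), 0.046289023011922836), 'rect': ((0.5805644392967224, 0.09839731454849243), (0.06260481476783752, 0.07302398979663849), 4.570379257202148)}
small [ 0.6146 -0.1781  0.061 ] {'n': 377, 'z': np.float64(0.061118010100257386), 'mean': array([ 0.6142, -0.1776], dtype=float32), 'circ': ((0.6145556569099426, -0.17808297276496887), 0.021530861034989357), 'rect': ((0.6149020791053772, -0.1774739772081375), (0.04086894541978836, 0.04184449091553688), 88.64982604980469)}
tall [ 0.5849 -0.2995  0.1052] {'n': 851, 'z': np.float64(0.10543068031764832), 'mean': array([ 0.5801, -0.296 ], dtype=float32), 'circ': ((0.5
[... 2167 characters left out ...]
943), 0.03558727353811264), 'rect': ((0.4974077343940735, -0.14899878203868866), (0.04154610261321068, 0.064093217253685), 0.6824004650115967)}
S flat {'n': 291, 'z': np.float64(0.042808878706178), 'mean': array([ 0.4701, -0.2716], dtype=float32), 'circ': ((0.47326886653900146, -0.2733059823513031), 0.034226737916469574), 'rect': ((0.4723493158817291, -0.2737385928630829), (0.06027418002486229, 0.06435124576091766), 33.311668395996094)}
board 20044 ((0.5237200260162354, 0.2220468819141388), (0.24532972276210785, 0.40076732635498047), 4.478773593902588) 0.017198780981663102
rail 733 [ 0.0828 -0.9966  0.6468  0.2308]
[ 0.4507 -0.1658  0.0041] [ 0.5493 -0.2495  0.0091] [ 0.3381  0.1947 -0.002 ]
```

```bash
cat > act.py <<'E'
from plant import robot
import numpy as np
Z=.30
TH=.079; ux=np.array([np.cos(TH),np.sin(TH)]); uy=np.array([-ux[1],ux[0]])
JAR=np.array([.5663,.2885]); BIS=np.array([.5805,.0985])
def ori(p,yaw):
    q0=np.array(robot.sense()["joint_pos"]); best=None
    for y in(yaw,yaw+np.pi,yaw-np.pi):
        q=robot.inverse_kinematics(p,[np.pi,0,y])
        if q is not None and (best is None or abs(q-q0).max()<best[0]): best=(abs(q-q0).max(),y)
    return [np.pi,0,best[1]]
def above(xy,yaw):
    p=[*xy,Z]; robot.goto(p,ori(p,yaw))
def pick(xy,yaw,z,force=40):
    robot.grip(1.0); above(xy,yaw)
    hit=robot.move_straight([*xy,z+.04],vel=.25); hit=robot.move_straight([*xy,z],vel=.08,contact_N=15)
    robot.grip(0.0,force); s=robot.sense()
    print("pick hit",hit,"open",s["opening"]*.085,"F",s["gripper_force"],"tcp",s["tcp_pos"])
    robot.move_straight([*xy,Z],vel=.25)
    s=robot.sense();print("lift open",s["opening"]*.085,"F",s["gripper_force"])
def place(xy,yaw,z,rel=1.0):
    above(xy,yaw); robot.move_straight([*xy,z+.02],vel=.2); robot.sleep(.3)
    hit=robot.move_straight([*xy,z-.004],vel=.03,contact_N=5)
    print("place hit",hit,robot.sense()["tcp_pos"],robot.sense()["wrist_force"])
    robot.grip(rel); robot.sleep(.2)
    robot.move_straight([*xy,Z],vel=.2); print("t",robot.sense()["t"])
E
python3 - <<'E'
from act import *
pick((.468,-.2773),TH+np.pi/2,.006+.017)
place((JAR+BIS)/2,TH+np.pi/2,.018+.017)
E
```

```text
pick hit False open 0.060558873820875755 F 43.58181953430176 tcp [ 0.46848374 -0.27748833  0.02373097]
lift open 0.06108374931803625 F 43.69921267032623
place hit True [0.57307584 0.19336891 0.03562124] [-0.05497644  0.17431027  4.147791  ]
t 11.575
```

```bash
cat > meas.py <<'E'
from vis import *
from act import *
def see(name):
    f=robot.grab_frame("top"); cv2.imwrite(f"pics/{name}.png",f["image"][...,::-1]); return cloud(f)
def loc(P,n,xy,base=.018):
    try:r=top(P,xy,SZ[n]+base-.001,tol=.006); print(n,r["n"],np.round(r["circ"][0],4),round(r["circ"][1],4),"rect",np.round(r["rect"][0],4),np.round(r["rect"][1],3),round(r["rect"][2],1)); return np.array(r["circ"][0])
    except Exception as e:print(n,"not seen",e)
E
python3 - <<'E'
from meas import *
above((.6,-.1),TH)
P=see("a"); f=loc(P,"flat",(.573,.193)); loc(P,"jar",JAR); loc(P,"biscuit",BIS)
E
```

```text
flat 781 [0.5717 0.1941] 0.0589 rect [0.5717 0.1955] [0.062 0.105] 31.3
jar 997 [0.5663 0.2876] 0.0359 rect [0.5653 0.288 ] [0.068 0.067] 87.4
biscuit 1188 [0.5801 0.099 ] 0.0456 rect [0.581  0.0985] [0.063 0.073] 4.4
```

View pics/a.png

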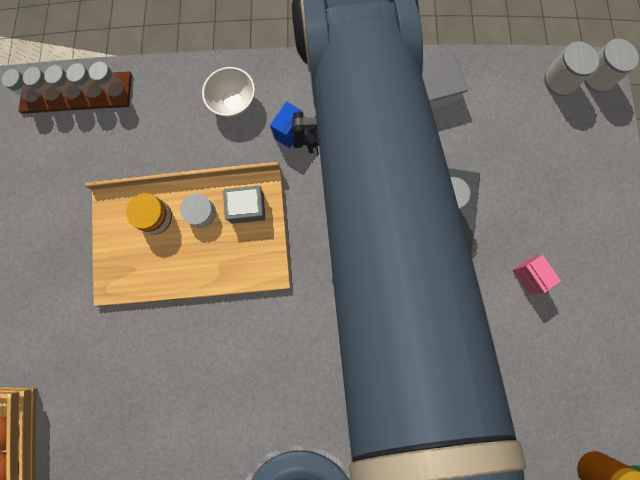

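The flat tin stands at (197,209), between the jar and the biscuit tin. My circle fit picked up stray points, so I'll tighten its radius. Small jar and tall tin next.

```bash
sed -i 's/tol=.006); print/r=.05 if n=="biscuit" else .038,tol=.005); print/' meas.py && python3 - <<'E'
from meas import *
F=(JAR+BIS)/2
pick((.6146,-.1778),TH,.006+.028)
P=see("b"); f=loc(P,"flat",F); 
place(F,TH,.018+.038+.028)
pick((.580,-.2962),TH,.006+.062)
place(JAR-.091*ux,TH,.018+.062)
E
```

```text
pick hit False open 0.042978656733635726 F 40.73758542537689 tcp [ 0.6150998  -0.17791504  0.03465189]
lift open 0.04295130391779201 F 40.737855434417725
flat 773 [0.5739 0.193 ] 0.0322 rect [0.573  0.1927] [0.061 0.06 ] 45.0
place hit True [0.5731581  0.19337293 0.08461331] [-0.4627429  -0.20196245  3.93450129]
t 22.2083
pick hit False open 0.05870490752900452 F 43.49916636943817 tcp [ 0.58060527 -0.296224    0.06877652]
lift open 0.05891180750755689 F 43.58704626560211
place hit True [0.4753115  0.2814281  0.08050877] [0.52075762 0.66041695 2.19306637]
t 33.225
```

```bash
python3 - <<'E'
from meas import *
pick((.4952,-.153),.0136+np.pi/2,.006+.042,30)
P=see("c"); t=loc(P,"tall",JAR-.091*ux); loc(P,"small",(JAR+BIS)/2,.056); loc(P,"jar",JAR)
place(JAR-.091*ux+.085*uy,TH+np.pi/2,.018+.042)
above((.6,-.1),TH)
P=see("d"); loc(P,"tall",JAR-.091*ux); loc(P,"small",(JAR+BIS)/2,.056); loc(P,"jar",JAR); loc(P,"biscuit",BIS); loc(P,"carton",JAR-.091*ux+.085*uy)
print(JAR-.091*ux,(JAR+BIS)/2,JAR-.091*ux+.085*uy)
E
```

```text
pick hit False open 0.03967058361677101 F 31.815685629844666 tcp [ 0.49546954 -0.1530639   0.04833447]
lift open 0.03931633733843438 F 31.435137391090393
tall 826 [0.476  0.2806] 0.0307 rect [0.4762 0.2803] [0.06  0.057] 89.5
small 400 [0.574  0.1923] 0.0217 rect [0.5737 0.1924] [0.042 0.04 ] 45.1
jar 985 [0.5659 0.288 ] 0.0358 rect [0.5661 0.2866] [0.068 0.069] 40.2
place hit True [0.46867391 0.36582509 0.06022943] [ 0.19553904 -0.70464     3.02417447]
t 44.7417
tall 832 [0.4756 0.2805] 0.0309 rect [0.4759 0.2804] [0.061 0.057] 88.4
small 406 [0.5742 0.1922] 0.0216 rect [0.5737 0.1924] [0.041 0.04 ] 48.1
jar 985 [0.5666 0.2873] 0.036 rect [0.5653 0.2879] [0.068 0.069] 1.3
biscuit 1172 [0.5817 0.098 ] 0.046 rect [0.5805 0.0983] [0.063 0.073] 4.9
carton 661 [0.4686 0.3642] 0.0357 rect [0.4692 0.3639] [0.042 0.062] 4.7
[0.47558382 0.28131848] [0.5734 0.1935] [0.4688758  0.36605337]
```

View pics/d.png

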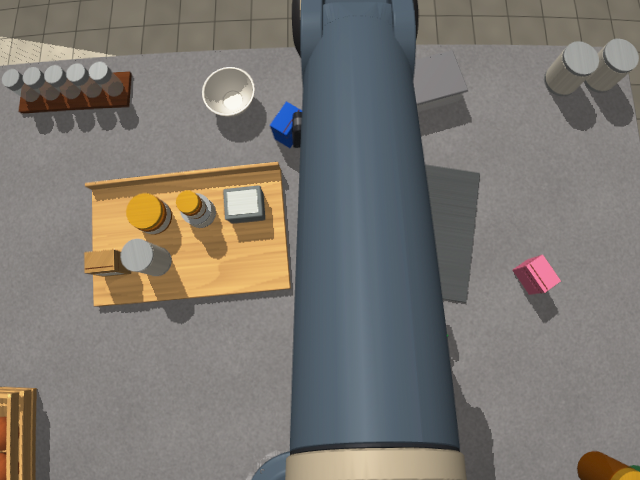

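The picture shows the small jar (188,203) on the flat tin, the tall tin (138,256) in front of the jar, and the carton (100,261) to its left. All of them measure within about 2 mm of target.

```bash
python3 -c "
from plant import robot
print(robot.close_job())"
```

```text
the job is handed in; nothing more can be done
None
```

All four groceries are on the shelf where you asked, each within about 2 mm of its target by the top camera; the flat tin was last measured before the small jar went on it. The big jar and biscuit tin did not move measurably, and the job was handed in at about 46 s, though no verdict was returned.

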